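Lay a soap bar to cure with a spacer gap

TASK

The green soap bar on the dark wooden curing board needs its neighbour. Set the pale wooden spacer flat on the board, close against and parallel to the laid bar's long side that faces the long empty stretch of the board, then lay the loose green bar flat close against the spacer's other side, in line and square with the first. Leave the spacer between them, leave the pink bar where it is, and do not shove the laid bar about.

Things in the scene. Friction and masses are not known exactly. Their poses are not given: they have to be found in the camera images.
- laid_bar_center (a point): Green soap bar already laid, loose, near one end of the curing board; 44 x 56 x 28 mm (width, length, height), 70 g. Origin at its centre, 14 mm above its underside; x axis along its 44 mm width, y along its 56 mm length, z up. Its +x points to the long empty stretch of the board. The board, fixed on the table, is a dark-brown slab 130 x 260 mm, 12 mm thick: the bar's underside is 12 mm above the table.
- spacer_center (a point): Pale wooden spacer block with two dark dots on top, 20 mm wide, 68 mm long, 24 mm high, about 30 g, loose on the table. Origin at its centre, 12 mm above its underside; x axis along its 20 mm width, y along its 68 mm length, z up. It is longer than the bars: held by its two ends, the fingers stay clear of them.
- green_bar_center (a point): The loose green soap bar to be laid: the only green bar that lies on the table instead of the board; same size as the laid one, 44 x 56 x 28 mm, about 70 g. Origin at its centre, 14 mm above its underside; x axis along its 44 mm width, y along its 56 mm length, z up. Held by its two ends (56 mm apart), its long sides stay free to go against the spacer.
- pink_bar_center (a point): A pink soap bar of the same size, 44 x 56 x 28 mm, lying on the table; not wanted, to be left where it is. Origin at its centre, 14 mm above its underside; x axis along its 44 mm width, y along its 56 mm length, z up.
Not all that is in view belongs to the job. What is shaped like the part that bears green_bar_center but blue or turquoise is not meant.

How it is judged (in metres and radians):
On the way, in this order (a step that is already met when the one before it is completed fails the run):
1. the spacer lies flat on the board against the laid bar (x of spacer_center in the frame of laid_bar_center between 0.028 and 0.044 m and y of spacer_center in the frame of laid_bar_center between -0.015 and 0.015 m and z of spacer_center in the frame of laid_bar_center between -0.01 and 0.006 m and angle between the y axis of spacer_center and the y axis of laid_bar_center, either way round below 0.2 rad and angle between spacer_center's own z axis and vertical below 0.15 rad), for 0.2 s.
2. the loose green bar lies flat on the board against the spacer's other side (all of step 1 and x of green_bar_center in the frame of spacer_center between -0.044 and 0.044 m and not (x of green_bar_center in the frame of spacer_center between -0.028 and 0.028 m) and x of green_bar_center in the frame of laid_bar_center between 0.058 and 0.09 m and y of green_bar_center in the frame of laid_bar_center between -0.018 and 0.018 m and z of green_bar_center in the frame of laid_bar_center between -0.008 and 0.008 m and angle between the y axis of green_bar_center and the y axis of laid_bar_center, either way round below 0.2 rad and angle between green_bar_center's own z axis and vertical below 0.15 rad), for 0.2 s.
At the end, for the whole second after the job is handed in: Flat on the board in a row: laid bar, spacer, second green bar. Each faces its neighbour with at most 12 mm of air; spacer within 15 mm and bar within 18 mm of the laid bar's middle line, parallel within 0.2 rad. Laid and pink bars each moved under 25 mm (all of step 2); the robot touches nothing.
It fails at once if the laid bar is shoved 25 mm or more (distance of laid_bar_center from where it was at the start of the episode above 0.025 m).
It fails at once if the pink bar is moved 25 mm or more (distance of pink_bar_center from where it was at the start of the episode above 0.025 m).
It also fails if it takes over 61 s, if anything falls off the work surface, if the arm or the gripper's body presses on something with over 40 N, if the wrist force passes 120 N, or if a joint passes its speed limit or range.

ROBOT

A 6-joint arm with a two-finger parallel gripper is mounted at the origin on a cart in front of the work surface, level with it; the furniture and walls round the work are solid. World frame = base frame: x ahead of the robot, y to its left, z up, the work surface at z = 0. Lengths are in mm, angles in degrees, forces in N, time in s.
With the tool pointing down it reaches from about 325 to 925 mm from the base axis. Payload 3.1 kg.
Tool frame: the origin (TCP) lies at the very end of the fingers, on their centre line; the grasp point (between the pads) lies grasp_offset behind it (grasp_offset is the distance from the TCP to the grasp point, in mm); z points along the fingers, y is the line along which they close (so a half turn about z gives the same grasp; the last joint's range is limited). The gripper opens to 85 mm and grips with 20 to 120 N. Pads are 22 mm wide; open, the fingers measure 114 mm over their backs; the gripper's body (76 mm by 85 mm) begins 54 mm behind the grasp point. The pads swing forward as they close: fully open they stand 13 mm farther back than shut.
Start: joints at [-81.085, 12.427, 92.441, -0, 75.132, -6.429], TCP at [165.403, -602.728, 231.3] pointing down, gripper open.
Joint ranges: [-157.48, 157.48], [-44.54, 120.13], [17.64, 146.25], [-64.5, 244.5], [7.68, 150.69], [-147.95, 147.95]. Speed limits (degrees/s): [159.86, 159.86, 180, 180, 180, 180].

INTERFACE

Orientations are given as [roll, pitch, yaw] about the fixed x, y, z axes, in that order (R = Rz(yaw) Ry(pitch) Rx(roll)).
In Python, from station import * gives the robot as it stands. Calls block until the motion is done:
- goto(position, orientation): joint-space move of the TCP to a pose.
- move_l(position, attitude=None, speed=150): straight line of the TCP; attitude=None keeps the orientation; speed is the mean speed in mm/s.
- move_j(angles): joint-space move.
- grip(opening, squeeze=None): finger opening in mm; squeeze is the grip in N (None keeps the last); returns when the fingers have stopped.
- wait(seconds).
- solve_ik(position, orientation): joint angles nearest the present ones, or None.
- get_obs(): the state.
- get_image(name): name is "scene" or "top" or "wrist"; returns the picture (384x512x3 uint8, red, green, blue); there is no depth.
- get_calibration(name): a dict with "fx", "fy", "cx", "cy" (pixels), "R" (3x3) and "t" (3): a world point X has camera coordinates R X + t; the wrist camera has in their place "mount" (4x4, takes a point from camera to tool coordinates, whose origin is the TCP and whose axes are the flange's). Camera axes: x right, y down, z forward; pixel columns grow to the right and rows downward; lengths in mm; the calibration is good to about 2 mm. A picture is of the moment at which its call begins: read the wrist's pose just before it. get_calibration takes no time and is no camera call.
A pose or a line that the arm cannot do raises Unreachable and nothing moves.
- sign_off(): hands the job in; it is judged then, once.
Trained networks look in the newest picture that a camera, given by its name, has taken for a name from the list of things; names that differ only in an ending like _2 or _b are one class to them, and where a whole thing is asked for, a point or a joint stands for the part that bears it (a point fixed in the world has none). Each returns a list of dicts, best first, with "score" (0 to 1); they miss things now and then, are a little off and sometimes report something else, mostly with a low value. They report only what shows in the picture. A call takes as long as a camera call. They do not tell look-alikes from the thing itself.
- spot_in(name, camera): "extent" ([centre column, centre row, width, height] in pixels, round what is visible of it).
- regions_of(name, camera): "region" (384x512 bool, what is visible of it) and "extent" ([centre column, centre row, width, height] in pixels, round what is visible of it).
The state is a dict: "t": time; "joint_pos": joint angles; "qvel": joint speeds; "effort": joint torques, N m; "tcp_pos": TCP position; "ee_rot": TCP orientation; "wrist_force": force on the tool from outside, world axes, zero at the start; "moment": the same for the moment, N m; "grip_width": finger opening in mm; "grip_force": force on a finger pad.
Only numpy, scipy, OpenCV 4.12 (cv2) and the standard library are available. Lean on these libraries where they do the work, as an engineer would, in place of code of your own. Each camera call takes 0.05 s, during which the arm holds its last target. There are 200 camera calls.

## Working session

There is one attempt and no reset: what is moved stays moved. The work goes in short steps, each a Python script; the robot and the scene stay as the last script left them, time stands still between calls to the robot, and variables do not carry over. Pictures are saved under pics/ and viewed, at most 10 in all, crops included, and the job is handed in when it is done.

```bash
mkdir -p pics; cat > h.py <<'E'
from station import *
import numpy as np, cv2
def ray(cal,u,v):
    R=np.array(cal["R"]);t=np.array(cal["t"]);C=-R.T@t
    return C,R.T@np.array([(u-cal["cx"])/cal["fx"],(v-cal["cy"])/cal["fy"],1])
def plane(cal,u,v,z):
    C,d=ray(cal,u,v); return C+d*(z-C[2])/d[2]
def save(n,im): cv2.imwrite("pics/"+n,cv2.cvtColor(im,cv2.COLOR_RGB2BGR))
E
python3 - <<'E'
from h import *
np.set_printoptions(precision=1,suppress=True)
o=get_obs();print(o["t"],o["tcp_pos"],o["ee_rot"],o.keys())
a=get_image("top");b=get_image("scene")
c=get_calibration("top");R=np.array(c["R"]);print(c,-R.T@np.array(c["t"]))
save("top0.png",a);save("scene0.png",b)
for n in ["laid_bar_center","spacer_center","green_bar_center","pink_bar_center"]:
    for r in regions_of(n,"top")[:5]:
        m=r["region"].astype(np.uint8); 
        col=a[r["region"]].mean(0) if m.any() else 0
        print(n,round(r["score"],2),np.array(r["extent"]),col,m.sum(),cv2.minAreaRect(cv2.findNonZero(m)))
E
```

```text
0.0 [ 165.3 -601.9  230. ] [-179.9   -0.    15.3] dict_keys(['t', 'joint_pos', 'qvel', 'effort', 'tcp_pos', 'ee_rot', 'wrist_force', 'moment', 'grip_force', 'grip_width'])
{'fx': 472.6068999258362, 'fy': 472.6068999258362, 'cx': 256.85328136804065, 'cy': 191.3648166769277, 'R': array([[-0. , -1. , -0. ],
       [-1. ,  0. , -0.1],
       [ 0.1,  0. , -1. ]]), 't': array([-108. ,  545. , 1197.5])} [ 427.2 -143.4 1240.8]
laid_bar_center 0.93 [147.5 225.1  16.6  24.1] [109.7 131.6  77.4] 441 ((146.84146118164062, 225.07318115234375), (23.742780685424805, 19.767244338989258), 83.6598129272461)
spacer_center 0.75 [147.5 225.6  16.2  24.8] [112.3 136.2  80.4] 405 ((147.6230926513672, 225.984619140625), (21.706077575683594, 19.597488403320312), 82.87498474121094)
spacer_center 0.64 [378.8 186.9  12.2  28.2] [148.2 133.6  87. ] 244 ((378.30291748046875, 186.93824768066406), (26.15350914001465, 9.356972694396973), 85.60128784179688)
green_bar_center 0.64 [345.3 192.1  13.6  22.2] [ 80.4 108.9 130.3] 414 ((344.9411926269531, 191.76470947265625), (18.87295150756836, 22.56077003479004), 12.528807640075684)
green_bar_center 0.63 [316.9 220.6  21.5  19.3] [131.  156.6  99.4] 346 ((315.5, 220.5), (17.0, 21.0), 90.0)
green_bar_center 0.6 [268.9 216.4  23.3  22.9] [ 95.6 162.3 138.5] 370 ((267.6000061035156, 217.80003356933594), (17.708751678466797, 21.503488540649414), 71.56504821777344)
green_bar_center 0.57 [359.1 233.2  28.9  27.7] [ 81.3 110.2 130.8] 414 ((357.77587890625, 232.81033325195312), (18.755229949951172, 22.469135284423828), 21.801410675048828)
pink_bar_center 0.73 [312.5 156.7  28.4  18.3] [167.9 116.4 127.8] 391 ((312.8000183105469, 157.10000610351562), (17.88854217529297, 22.807889938354492), 63.43495178222656)
```

View pics/top0.png

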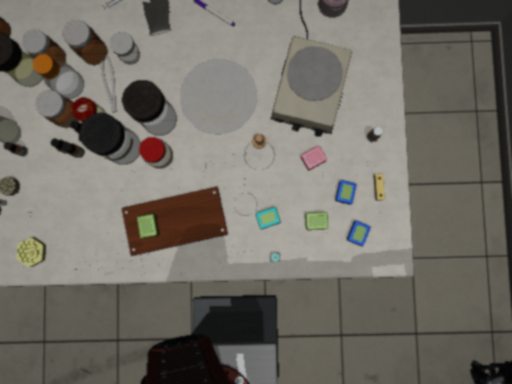

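View pics/scene0.png

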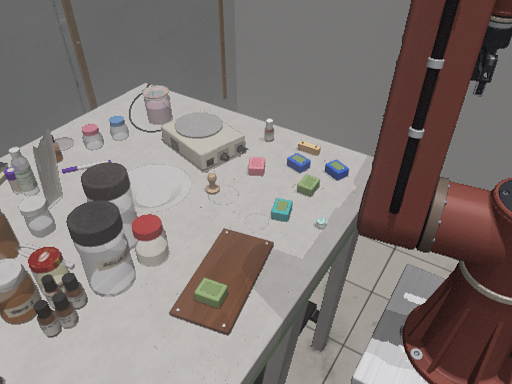

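The top view shows the laid bar at (147,225) on the board, whose empty stretch runs to the right. The spacer is at (379,187), the loose green bar at (317,220) and the pink bar at (313,157). The bars at (268,217), (345,192) and (359,233) are turquoise or blue decoys.

```bash
python3 - <<'E'
from h import *
np.set_printoptions(precision=1,suppress=True)
c=get_calibration("top");w=get_calibration("wrist");print(w)
P={}
for n,u,v,z in [("laid",147.3,225.2,40),("spacer",378.6,187,24),("green",316.7,220.5,28),("pink",313,157,28),("b1",123,208,12),("b2",217,188,12),("b3",227,234,12),("b4",132,254,12)]:
    P[n]=plane(c,u,v,z);print(n,P[n])
M=np.array(w["mount"]);
print("TCP px offset dir cam->tool",M)
def look(p,yaw,h=330,name=None):
    # place camera over p with the tool pointing down
    cz,sz=np.cos(np.radians(yaw)),np.sin(np.radians(yaw))
    Rt=np.array([[cz,sz,0],[sz,-cz,0],[0,0,-1]])
    tcp=np.array([p[0],p[1],0])+[0,0,h]
    z=Rt@M[:3,2]; C=Rt@M[:3,3]
    hit=tcp+C+z*(0-(tcp+C)[2])/z[2]
    tcp[:2]-= (hit-tcp)[:2]
    return tcp
mid=(P["spacer"]+P["green"])/2
for nm,p in [("mid",mid),("laid",P["laid"])]:
  for yaw in [-90,0,15,90,180]:
    t=look(p,yaw,200); print(nm,yaw,t,solve_ik(t,[180,0,yaw]))
E
```

```text
{'fx': 332.8447176877284, 'fy': 332.8447176877284, 'cx': 259.03855673669483, 'cy': 193.92625094961704, 'mount': array([[   0. ,   -1. ,   -0.3,   77.6],
       [   1. ,   -0. ,    0. ,   -0.3],
       [  -0. ,   -0.3,    1. , -142.7],
       [   0. ,    0. ,    0. ,    1. ]])}
laid [461.7 158.4  40. ]
spacer [ 544.5 -436.4   24. ]
green [ 462.5 -273.7   28. ]
pink [ 626.9 -270.3   28. ]
b1 [509.1 229.1  12. ]
b2 [554.8 -18.3  12. ]
b3 [434.2 -42.1  12. ]
b4 [389.  205.6  12. ]
TCP px offset dir cam->tool [[   0.    -1.    -0.3   77.6]
 [   1.    -0.     0.    -0.3]
 [  -0.    -0.3    1.  -142.7]
 [   0.     0.     0.     1. ]]
mid -90 [ 503.7 -385.7  200. ] [-43.8  15.1  92.7  -0.   72.2 136.2]
mid 0 [ 534.3 -354.9  200. ] [-39.9  15.9  91.7  -0.   72.4  50.1]
mid 15 [ 533.2 -347.   200. ] [-39.4  15.3  92.5  -0.   72.3  35.6]
mid 90 [ 503.4 -324.3  200. ] [-39.5  10.9  97.7   0.   71.4 -39.5]
mid 180 [ 472.8 -355.1  200. ] [ -43.7   10.    98.8    0.    71.2 -133.7]
laid -90 [461.8 127.7 200. ] None
laid 0 [492.4 158.5 200. ] [ 10.1   0.9 108.6  -0.   70.5 100.1]
laid 15 [491.3 166.4 200. ] [ 11.    1.1 108.4  -0.   70.5  86. ]
laid 90 [461.5 189.1 200. ] [ 14.2  -1.4 110.9  -0.   70.5  14.2]
laid 180 [430.9 158.3 200. ] [ 11.4  -6.7 115.9   0.   70.8 -78.6]
```

```bash
cat >> h.py <<'E'
from scipy.spatial.transform import Rotation as Ro
from scipy.optimize import minimize
def wristcal(o):
    w=dict(get_calibration("wrist"));M=np.array(w["mount"])
    T=np.eye(4);T[:3,:3]=Ro.from_euler("xyz",o["ee_rot"],degrees=True).as_matrix();T[:3,3]=o["tcp_pos"]
    I=np.linalg.inv(T@M);w["R"]=I[:3,:3];w["t"]=I[:3,3];return w
def hull(cal,x,y,yaw,zb,dims):
    s=np.array([[i,j,k] for i in(-.5,.5) for j in(-.5,.5) for k in(0,1)])*dims
    a=np.radians(yaw);c,n=np.cos(a),np.sin(a)
    X=np.c_[x+c*s[:,0]-n*s[:,1],y+n*s[:,0]+c*s[:,1],zb+s[:,2]]
    p=X@np.array(cal["R"]).T+cal["t"]
    uv=np.c_[cal["fx"]*p[:,0]/p[:,2]+cal["cx"],cal["fy"]*p[:,1]/p[:,2]+cal["cy"]]
    return cv2.convexHull(uv.astype(np.float32))
def fit(cal,mask,x0,zb,dims,yaws):
    m=cv2.GaussianBlur(mask.astype(np.float32),(5,5),0)
    def cost(q):
        im=np.zeros(mask.shape,np.uint8)
        cv2.fillConvexPoly(im,np.round(hull(cal,*q,zb,dims)*16).astype(np.int32),1,shift=4)
        return np.abs(cv2.GaussianBlur(im.astype(np.float32),(5,5),0)-m).sum()/m.sum()
    rs=[minimize(cost,[x0[0],x0[1],y],method="Nelder-Mead",options=dict(initial_simplex=[[x0[0],x0[1],y],[x0[0]+15,x0[1],y],[x0[0],x0[1]+15,y],[x0[0],x0[1],y+15]])) for y in yaws]
    r=min(rs,key=lambda r:r.fun);return r.x,r.fun
BAR=np.array([44,56,28.]);SP=np.array([20,68,24.])
def find(cal,name,x0,zb,dims,yaws,ncam="wrist"):
    """best region whose centre lies near x0"""
    c=hull(cal,*x0[:2],0,zb,dims).mean(0).ravel();best=None
    for r in regions_of(name,ncam):
        e=r["extent"];d=np.hypot(e[0]-c[0],e[1]-c[1])
        if d<45 and (best is None or d<best[0]): best=(d,r)
    if best is None: return None
    q,f=fit(cal,best[1]["region"],x0,zb,dims,yaws)
    return q,f,best[1]["score"],hull(cal,*q,zb,dims)
E
python3 - <<'E'
from h import *
np.set_printoptions(precision=1,suppress=True)
def seen(tag,items):
    wait(.3);o=get_obs();im=get_image("wrist");cal=wristcal(o);v=im.copy()
    for it in items:
        r=find(cal,*it);print(it[0],it[1][:2],r and r[:3])
        if r: cv2.polylines(v,[np.round(r[3]).astype(np.int32)],True,(255,0,0),1)
    save(tag+".png",v);return v
Y=[-60,-30,0,30,60,90]
goto([492.4,140,220],[180,0,0])
a=seen("w_laid",[("laid_bar_center",[461.7,158.4],12,BAR,Y)])
goto([534,-345,220],[180,0,0])
b=seen("w_mid",[("spacer_center",[544,-436],0,SP,Y),("green_bar_center",[462.5,-274],0,BAR,Y),("pink_bar_center",[627,-270],0,BAR,Y)])
save("both.png",cv2.resize(np.vstack([a,b]),(450,600*450//450)))
print(get_obs()["t"])
E
```

```text
laid_bar_center [461.7, 158.4] (array([458.6, 160.4,  97.1]), np.float64(0.1278543770313263), 0.89)
spacer_center [544, -436] (array([ 544.7, -439.2,   92.8]), np.float64(0.1144149973988533), 0.66)
green_bar_center [462.5, -274] (array([ 461.1, -274.9,   -0.1]), np.float64(0.10863757878541946), 0.96)
pink_bar_center [627, -270] (array([ 625.9, -273.5,   27.9]), np.float64(0.08766014873981476), 0.82)
5.8333
```

View pics/both.png

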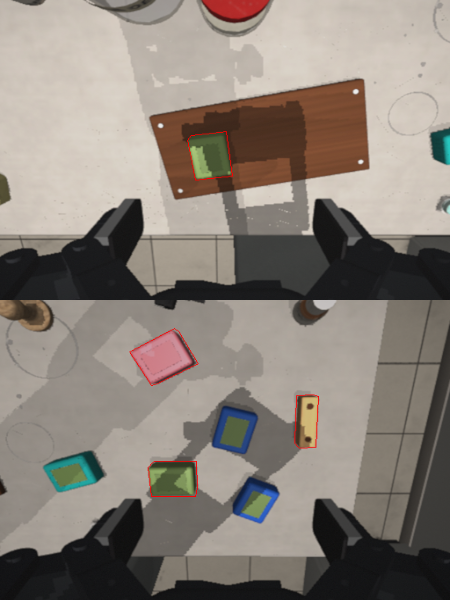

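Overlay outlines match the laid bar, spacer, loose green bar and pink bar. The long sides are as expected: the laid bar's +x points to about -83°. Next I grasp the spacer by its ends.

```bash
python3 - <<'E'
from h import *
try: print("go",grasp_offset)
except NameError: print([k for k in dir() if "grasp" in k.lower()])
x,y,yw=544.7,-439.2,92.8
goto([x,y,120],[180,0,yw])
move_l([x,y,50]); 
o=get_obs();im=get_image("wrist");save("pre.png",im);print(o["t"],o["tcp_pos"],o["joint_pos"],o["grip_width"])
E
```

```text
go 18.700000000000003
7.9667 [ 544.98007835 -439.34437192   50.27270417] [-4.46139826e+01  3.18173850e+01  8.74019446e+01  1.02858798e-03
  6.07567409e+01 -4.74168840e+01] 85.38942924529745
```

View pics/pre.png

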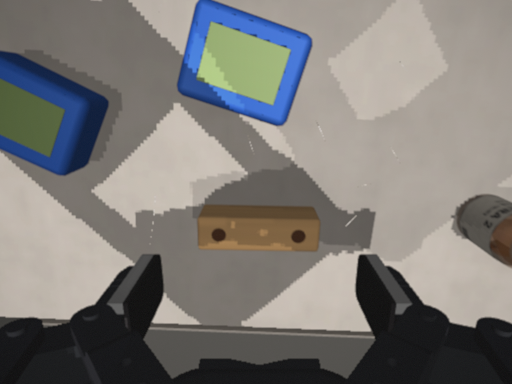

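The spacer is centred between the fingers (cols 198–319, centre about 259) and square to them.

```bash
python3 - <<'E'
from h import *
np.set_printoptions(precision=1,suppress=True)
x,y,yw=544.7,-439.2,92.8
move_l([x,y,3],speed=80); o=get_obs();print(o["tcp_pos"],o["wrist_force"])
grip(60,30); o=get_obs();print(o["grip_width"],o["grip_force"],o["tcp_pos"])
move_l([x,y,130]);o=get_obs();print(o["grip_width"],o["grip_force"],o["t"],o["wrist_force"])
a=np.radians(-83);u=np.array([np.cos(a),np.sin(a)])
p=np.array([458.6,160.4])+36*u;print(p)
goto([*p,130],[180,0,97]);wait(.3)
o=get_obs();print(o["grip_width"],o["grip_force"],o["t"],o["tcp_pos"])
move_l([*p,60]);wait(.2);save("place1.png",get_image("wrist"))
E
```

```text
[ 544.7 -439.2    2.7] [-0.2  0.4  0. ]
67.16405287233808 35.375803112983704 [ 545.4 -439.9    4.1]
67.23116074820184 35.075467228889465 10.05 [-0.2 -0.3 -1.3]
[463.  124.7]
67.33424046218288 35.0728565454483 12.4 [463.2 124.3 130. ]
```

View pics/place1.png

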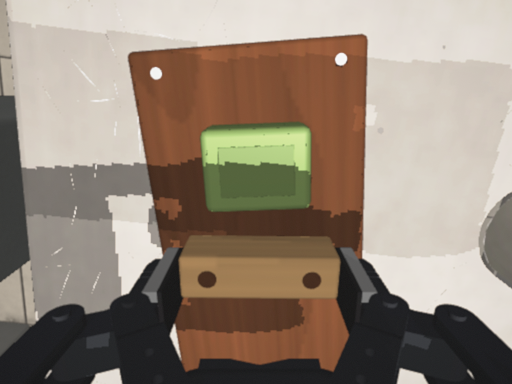

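The spacer is held level at (180–338, 270). The laid bar is at (203–311, 167), tilted 1–2° relative to it. I'll refit the laid bar here, then set the spacer down.

```bash
python3 - <<'E'
from h import *
np.set_printoptions(precision=1,suppress=True)
o=get_obs();im=get_image("wrist");cal=wristcal(o)
r=find(cal,"laid_bar_center",[458.6,160.4],12,BAR,[92,97,102]);print(r and r[:3])
q=r[0] if r and r[1]<.15 and np.hypot(q0:=r[0][0]-458.6,r[0][1]-160.4)<8 else np.array([458.6,160.4,97])
q=(q+np.array([458.6,160.4,97.1]))/2 if abs(q[2]-97)>4 else q
np.save("laid.npy",q);a=np.radians(q[2]-180);u=np.array([np.cos(a),np.sin(a)])
p=q[:2]+36.5*u;print(q,p,o["tcp_pos"])
move_l([*p,40],[180,0,q[2]]);move_l([*p,16],speed=50)
o=get_obs();print(o["tcp_pos"],o["wrist_force"])
if o["wrist_force"][2]<1: move_l([*p,15],speed=20);print(get_obs()["wrist_force"])
grip(85);o=get_obs();print(o["grip_width"],o["t"])
move_l([*p,110]);wait(.2)
o=get_obs();im=get_image("wrist");cal=wristcal(o);v=im.copy()
for n,x0,D in [("laid_bar_center",q,BAR),("spacer_center",p,SP)]:
    r=find(cal,n,x0[:2],12,D,[92,97,102]);print(n,r and r[:3])
    if r: cv2.polylines(v,[np.round(r[3]).astype(np.int32)],True,(255,0,0),1)
save("placed1.png",v)
E
```

```text
(array([460.1, 162.2,  99.9]), np.float64(0.09157351404428482), 0.76)
[460.1 162.2  99.9] [466.4 126.3] [464.1 124.8  61.2]
[465.7 126.1  15.9] [-2.3 -0.8  5.3]
84.75585256126148 14.6083
laid_bar_center (array([459.6, 161.9, 100. ]), np.float64(0.07756420969963074), 0.66)
spacer_center (array([466.3, 126.2,  96.9]), np.float64(0.24697060883045197), 0.56)
```

View pics/placed1.png

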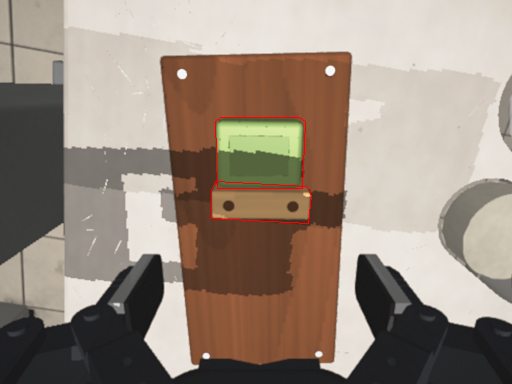

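The spacer lies flat at (261,204), parallel to the laid bar and nearly touching it. Next is the green bar.

```bash
python3 - <<'E'
from h import *
np.set_printoptions(precision=1,suppress=True)
x,y=461.1,-274.9
goto([x,y,120],[180,0,0]);wait(.2)
o=get_obs();im=get_image("wrist");cal=wristcal(o)
r=find(cal,"green_bar_center",[x,y],0,BAR,[-5,0,5]);print(r and r[:3])
yw=0
if r and r[1]<.15 and np.hypot(r[0][0]-x,r[0][1]-y)<8: x,y,yw=r[0]
move_l([x,y,45],[180,0,yw]);move_l([x,y,4],speed=80);print(get_obs()["wrist_force"])
grip(48,35);o=get_obs();print(o["grip_width"],o["grip_force"],o["tcp_pos"])
move_l([x,y,130]);o=get_obs();print(o["grip_width"],o["grip_force"])
q=np.load("laid.npy");a=np.radians(q[2]-180);u=np.array([np.cos(a),np.sin(a)]);p=q[:2]+72.5*u
goto([*p,130],[180,0,q[2]]);move_l([*p,65]);wait(.2)
o=get_obs();save("place2.png",get_image("wrist"));print(o["grip_width"],o["tcp_pos"],o["ee_rot"],o["t"])
E
```

```text
(array([ 461.1, -273.6,    0.3]), np.float64(0.08388085663318634), 0.85)
[ 0.3 -0.4 -1.2]
55.14996982056232 38.674941658973694 [ 461.8 -274.1    4.7]
55.09424057359011 38.41693103313446
55.56488845204837 [473.9  90.7  66.4] [179.8   0.   99.9] 22.3583
```

View pics/place2.png

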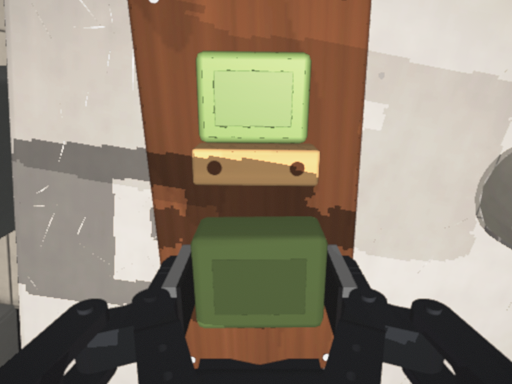

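The bar is held square at (260,272), in line with the spacer (256,167) and the laid bar (253,97). I'll lower it.

```bash
python3 - <<'E'
from h import *
np.set_printoptions(precision=1,suppress=True)
q=np.load("laid.npy");a=np.radians(q[2]-180);u=np.array([np.cos(a),np.sin(a)]);p=q[:2]+73*u
move_l([*p,35],speed=80);move_l([*p,17],speed=40);o=get_obs();print(o["wrist_force"],o["tcp_pos"])
if o["wrist_force"][2]<2: move_l([*p,16],speed=20);print(get_obs()["wrist_force"])
grip(85);move_l([*p,50],speed=80);move_l([*p,130]);wait(.2)
o=get_obs();im=get_image("wrist");cal=wristcal(o);v=im.copy()
for n,x0,D in [("laid_bar_center",q,BAR),("spacer_center",q[:2]+36.5*u,SP),("green_bar_center",p,BAR)]:
    r=find(cal,n,x0[:2],12,D,[92,97,102])
    if r:
        d=r[0][:2]-q[:2];print(n,r[:3],d@u,d@[-u[1],u[0]])
save("placed2.png",v);print(o["t"])
E
```

```text
[-0.8  0.5  0.7] [472.3  90.3  16.7]
[-3.1 -0.4  7.8]
laid_bar_center (array([459.3, 161.8,  99.9]), np.float64(0.054721031337976456), 0.72) 0.2845613922653911 -0.9097972036937878
spacer_center (array([467.1, 127.4,  98.8]), np.float64(0.07039406895637512), 0.87) 35.526260339696194 0.9277185980554501
green_bar_center (array([473.4,  89.6, 100. ]), np.float64(0.09301826357841492), 0.61) 73.78180978925704 0.6231029925368634
25.65
```

View pics/placed2.png

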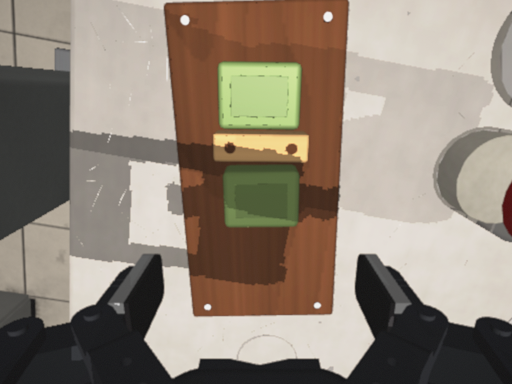

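The row is laid bar (260,96), spacer (261,148), green bar (261,196). All three are flat and square, with gaps of a few millimetres, so I'm handing it in.

```bash
python3 -c "
from station import *
print(sign_off())"
```

```text
the job is handed in; nothing more can be done
None
```

I handed the job in at about 26 s of the 61 s: the spacer and the loose green bar are flat on the board in line with the laid bar, with gaps of about 3–6 mm, and the verdict was not reported back.

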